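# Feel for the release groove and unlatch a shielded test box

## Task

Unlatch the lid of the shielded test box: put a fingertip on top of its front edge at the left-hand end, run it along the edge to the right, staying in touch with it, until it drops into the release groove, then press down inside the groove so that the lid springs free and rises open on its own. Take your hand away and leave the lid open; do not pick up or disturb anything else on the bench.

Things in the scene. Friction and masses are not known exactly. Their poses are not given: they have to be found in the camera images.
- box: Low grey metal test enclosure fixed to the bench, 500 wide (y), 220 deep (x -125 to +95), 111 high with its lid shut. Origin on the bench, midway in y; x points away from the robot at yaw 0, y to the robot's left. In front of the lid (x -165 to -125) runs the front edge: a level, rigid ledge 40 deep, as long as the box, its flat top 100 above the bench; the shut lid behind it stands 11 higher
- edge_middle (a point): Middle of the top of the front edge; axes as the box's (y along the edge to the left). Ledge: x -20 to +20 here. The release groove is a notch in it, 44 long in y, across its whole depth and open to the front, its middle anywhere from y = +75 to -75, different each time and not reported. Its floor is a sprung flat tab (40 long in y, 37 deep) 9 below the ledge's top: this has to be pressed
- edge_left (a point): left-hand end of the edge (left as the robot sees it): on the middle line of its top, 10 from the very end, at y = +240 from edge_middle
- edge_right (a point): right-hand end of the edge: on the middle line of its top, 10 from the very end, at y = -240 from edge_middle
- release (a joint): how far the sprung tab in the groove is pressed down, in m: 0 at rest, 0.007 fully down. About 2.5 N to start it, 6 N fully down; the lid is unlatched once it is about 0.004 down; it springs back when let go
- lid (a joint): opening angle of the lid, rad: 0 shut and latched, 0.6 fully open. Hinged along the back; once unlatched, springs and dampers raise its front edge in about 2 to 3 s until it stands some 120 higher, and keep it open. It pushes up with only 2 to 5 N and waits if something is in its way
- multimeter: yellow hand-held multimeter lying face up, 180 x 85 x 44; origin at the centre of its underside
- screwdriver: screwdriver lying down, 200 long, on the bench between the robot and the box; origin at about the middle of its underside
- adaptor: small brass coaxial adaptor standing on end, 20 across, 42 high, on the bench just in front of the box's front edge; origin at the centre of its underside
- attenuator: small steel coaxial attenuator standing on end, 26 across, 56 high, on the bench just in front of the box's front edge; origin at the centre of its underside
- tape: roll of blue tape lying flat, 100 across, 24 high, left of the box; origin at the centre of its underside
- wrench: small open-ended wrench lying flat, 160 long, right of the box; origin at about the middle of its underside
- jar: screw-top jar with a white cap, 70 across, 85 high, right of the box; origin at the centre of its underside

How it is judged:
By the outcome, as a careful person would: the job done as asked, in the order asked, and still so for the second after the job is handed in, with the robot touching nothing.
It also fails if it takes over 67 s, if anything falls off the work surface, if the arm or the gripper's body presses on something with over 40 N, if the wrist force passes 120 N, or if a joint passes its speed limit or range.

## Robot

A 6-joint arm with a two-finger parallel gripper is mounted at the origin on the work surface. World frame = base frame: x ahead of the robot, y to its left, z up, the work surface at z = 0. Lengths are in m, angles in rad, forces in N, time in s.
With the tool pointing down it reaches from about 0.275 to 0.775 m from the base axis. Payload 14.6 kg.
Tool frame: the origin (TCP) lies at the very end of the fingers, on their centre line; the grasp point (between the pads) lies r.tcp_to_grasp behind it (r.tcp_to_grasp is the distance from the TCP to the grasp point, in m); z points along the fingers, y is the line along which they close (so a half turn about z gives the same grasp; the last joint's range is limited). The gripper opens to 85 mm and grips with 20 to 120 N. Pads are 22 mm wide; open, the fingers measure 114 mm over their backs; the gripper's body (76 mm by 85 mm) begins 54 mm behind the grasp point. The pads swing forward as they close: fully open they stand 13 mm farther back than shut.
Start: joints at [1.095, 0.263, -0.048, 1.259, 0, 1.415], TCP at [0.166, 0.498, 0.231] pointing down, gripper open.
Joint ranges: [-2.65, 2.65], [-0.89, 1.7], [-1.18, 1.37], [-2.13, 2.11], [-1.35, 1.29], [-3.14, 3.14]. Speed limits (rad/s): [1.89, 1.89, 2.57, 2.79, 3.14, 3.14].

## Interface

Orientations are given as a unit quaternion [x, y, z, w].
In Python, from rig import telemetry, cams, job, finder, r gives the robot as it stands.
- The arm moves only by the tool apply_moves, never from a script. Its arguments are lists of equal length, an entry for each row: "jaw": the gripper's target within -1 to 1 (fully open at 1, half-way at 0, shut at -1); "travel": the shift along the world's x, y, z scaled (see below), a list of three; "yaw": the turn about the world's z scaled (see below). A call has 1 to 10 rows; each row is the pose to reach, as a shift and turn from the pose commanded when the call began, turning the shorter way round; what a row does not reach only later rows make up. The controller multiplies each number of a shift by 750 mm and each number of a turn by 2 pi rad. A row lasts 1/10 s, in which the tool goes at most 50 mm and 8.59 degrees, less where a joint would pass 70% of its speed; a pose out of reach is approached as far as the arm can. A call with a number of a shift or a turn outside -1 to 1 is refused whole. A call with a gripper value outside its range is refused whole. The fingers move at their own pace and stop on an object; "squeeze" is the grip in N (left out, the last holds). Time passes only in rows, so rows that repeat a pose let the fingers close. It gives the time, the measured TCP pose, the force, the opening and the grip force at its end, in the units of the state.
- telemetry.get_obs(): the state, without advancing time (a new reading comes with each control period).
- cams.capture(name): name is "scene" or "top" or "wrist"; returns (picture, depth): 480x640x3 uint8, red, green, blue; 480x640 float32, m along the optical axis (not along the pixel's ray), 0 where there is no reading.
- cams.calibration(name): a dict with "fx", "fy", "cx", "cy" (pixels), "origin" and "orientation" of the camera in the world. Camera axes: x right, y up, looking along -z (the intrinsics and any distortion apply to the point x, -y, -z); pixel columns grow to the right and rows downward; lengths in m; the calibration is good to about 2 mm. The wrist camera is an equidistant fisheye: a pixel r from the principal point sees the ray r / f radians off the axis. A picture is of the moment at which its call begins: read the wrist's pose just before it. calibration takes no time and is no camera call; for the wrist camera it gives the pose at the moment of the call.
- job.hand_in(): hands the job in; it is judged then, once.
Trained networks look in the newest picture that a camera, given by its name, has taken for a name from the list of things; names that differ only in an ending like _2 or _b are one class to them, and where a whole thing is asked for, a point or a joint stands for the part that bears it (a point fixed in the world has none). Each returns a list of dicts, best first, with "conf" (0 to 1); they miss things now and then, are a little off and sometimes report something else, mostly with a low value. They report only what shows in the picture. A call takes as long as a camera call.
- finder.spot_in(camera, thing): "location" ([x, y, z] in m, in the coordinates of the camera as it stood for that picture, good to about 4 mm: the middle of the surface that is visible of it).
The state is a dict: "time": time; "joint_positions": joint angles; "dq": joint speeds; "joint_torque": joint torques, N m; "tcp_pos": TCP position; "ee_rot": TCP orientation; "wrist_force": force on the tool from outside, world axes, zero at the start; "ft_torque": the same for the moment, N m; "gripper_width": finger opening in m; "gripper_force": force on a finger pad.
Only numpy, scipy, OpenCV 4.12 (cv2) and the standard library are available. Lean on these libraries where they do the work, as an engineer would, in place of code of your own. Each camera call takes 0.05 s, during which the arm holds its last target. There are 200 camera calls.

## Working session

There is one attempt and no reset: what is moved stays moved. The work goes in short steps, Python scripts to look and compute and a tool call to move; the robot and the scene stay as the last step left them, time stands still between calls to the robot, and variables do not carry over. Pictures are saved under pics/ and viewed, at most 10 in all, crops included, and the job is handed in when it is done.

Besides the shell and the picture viewer there is one more tool, called after ">>>" as name(argument=value, ...), one argument or row to a line, values as JSON. apply_moves: Moves the arm, as the interface text tells. Shifts and turns lie within -1 to 1; 1 stands for 750 mm of shift or 2 pi rad of turn. Its arguments: {"type":"object","properties":{"jaw":{"type":"array"},"travel":{"type":"array"},"yaw":{"type":"array"},"squeeze":{"type":"number"}},"required":["jaw","travel","yaw"]}

```bash
mkdir -p pics
cat > h.py <<'E'
import numpy as np, cv2
from scipy.spatial.transform import Rotation as R
from rig import telemetry, cams, job, finder, r
def world(c,p): return R.from_quat(c["orientation"]).apply(p)+np.array(c["origin"])
def cloud(name,c,d):
    v,u=np.mgrid[0:480,0:640]
    p=np.stack([(u-c["cx"])/c["fx"]*d,-(v-c["cy"])/c["fy"]*d,-d],-1)
    return world(c,p.reshape(-1,3)).reshape(480,640,3)
E
python3 - <<'E'
from h import *
for n in ["scene","top"]:
    im,d=cams.capture(n); c=cams.calibration(n)
    cv2.imwrite(f"pics/{n}.png",im[:,:,::-1]); np.save(n+"_d.npy",d)
    print(n,c)
    for t in (["box","edge_left","edge_right","edge_middle","release","adaptor","attenuator","screwdriver"] if n=="top" else ["box","adaptor","attenuator"]):
        for f in finder.spot_in(n,t)[:2]: print(t,round(f["conf"],2),world(c,f["location"]).round(3))
o=telemetry.get_obs();print(o["time"],o["tcp_pos"],o["ee_rot"],o["gripper_width"],r.tcp_to_grasp)
E
```

```text
scene {'fx': 441.6480827797361, 'fy': 441.6480827797361, 'cx': 316.2214007679886, 'cy': 242.9420128931874, 'origin': array([ 1.29467208, -0.2256805 ,  0.88416355]), 'orientation': array([0.29714657, 0.23509297, 0.55593888, 0.73984267])}
box 0.75 [ 0.662 -0.067  0.11 ]
top {'fx': 625.0119636745407, 'fy': 625.0119636745407, 'cx': 320.16024840489627, 'cy': 226.7729592849661, 'origin': array([ 0.45160934, -0.0214718 ,  1.54022891]), 'orientation': array([-0.02763803,  0.02768225,  0.71576883, -0.69724086])}
box 0.6 [ 0.604 -0.053  0.11 ]
edge_left 0.69 [ 0.604 -0.052  0.111]
edge_right 0.63 [ 0.603 -0.056  0.112]
edge_middle 0.81 [ 0.602 -0.054  0.11 ]
release 0.78 [ 0.485 -0.101  0.091]
adaptor 0.64 [0.418 0.063 0.038]
adaptor 0.22 [ 0.609 -0.052  0.109]
attenuator 0.54 [ 0.605 -0.053  0.112]
screwdriver 0.57 [0.346 0.232 0.022]
0.65 [0.16554465 0.4982259  0.23126632] [ 1.59689331e-01  9.87167320e-01 -4.23360582e-06  1.28524532e-05] 0.08572636843115027 0.0187
```

View pics/top.png

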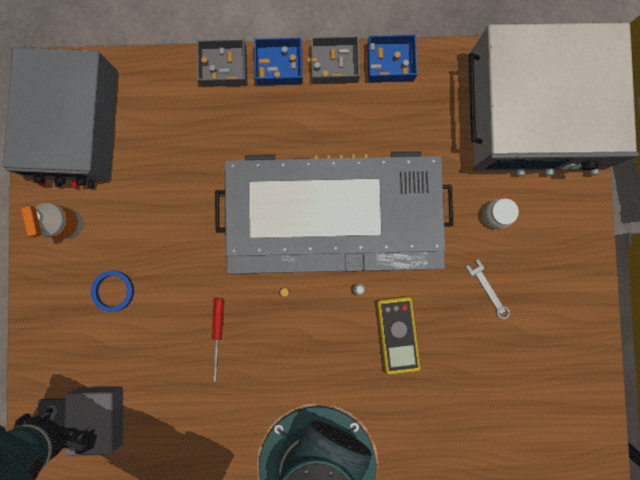

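Run:
```python
from h import *
c=cams.calibration("top"); d=np.load("top_d.npy"); P=cloud("top",c,d)
z=P[...,2]; ok=d>0
lid=ok&(z>.106)&(z<.118)&(P[...,0]>.42)
led=ok&(z>.095)&(z<.1045)&(P[...,0]>.38)
for n,m in (("lid",lid),("led",led)):
    m=cv2.morphologyEx(m.astype(np.uint8),cv2.MORPH_OPEN,np.ones((3,3)))
    k,l,s,_=cv2.connectedComponentsWithStats(m)
    for i in np.argsort(-s[1:,4])[:3]+1:
        q=P[l==i]; rect=cv2.minAreaRect(q[:,:2].astype(np.float32))
        print(n,s[i],q[:,2].mean().round(4),rect,cv2.boxPoints(rect).round(3).tolist())
```

```text
lid [  226   151   219   105 18480] 0.1116 ((0.6182727813720703, -0.056859105825424194), (0.2325030118227005, 0.500923216342926), 0.06287913769483566) [[0.5019999742507935, 0.19300000369548798], [0.5019999742507935, -0.3070000112056732], [0.7350000143051147, -0.3070000112056732], [0.734000027179718, 0.1940000057220459]]
lid [268 154   5   5  22] 0.1104 ((0.7309731245040894, 0.08870808780193329), (0.00960082933306694, 0.010848142206668854), 87.2501220703125) [[0.7250000238418579, 0.08399999886751175], [0.7360000014305115, 0.08399999886751175], [0.7369999885559082, 0.09300000220537186], [0.7260000109672546, 0.09399999678134918]]
lid [245 155   4   4  16] 0.1101 ((0.7313679456710815, 0.14323414862155914), (0.008497856557369232, 0.007602401543408632), 1.263752818107605) [[0.7269999980926514, 0.1469999998807907], [0.7269999980926514, 0.13899999856948853], [0.7360000014305115, 0.14000000059604645], [0.7360000014305115, 0.1469999998807907]]
led [227 255  61  18 581] 0.0997 ((0.48369285464286804, 0.1247892677783966), (0.13862811028957367, 0.039219100028276443), 88.53260803222656) [[0.4620000123977661, 0.0560000017285347], [0.5019999742507935, 0.054999999701976776], [0.5049999952316284, 0.1940000057220459], [0.4659999907016754, 0.19499999284744263]]
led [288 254  56  18 503] 0.0997 ((0.48247841000556946, -0.010049544274806976), (0.12665872275829315, 0.03919445723295212), 88.6526870727539) [[0.460999995470047, -0.0729999989271164], [0.5009999871253967, -0.07400000095367432], [0.5040000081062317, 0.05299999937415123], [0.46399998664855957, 0.05400000140070915]]
led [364 252  51  18 495] 0.0995 ((0.48290106654167175, -0.1795896589756012), (0.03768413886427879, 0.11551912128925323), 0.9266696572303772) [[0.46299999952316284, -0.12200000137090683], [0.4650000035762787, -0.23800000548362732], [0.503000020980835, -0.2370000034570694], [0.5009999871253967, -0.12200000137090683]]
```

The top view shows the box level in the picture, with the front edge along rows 255–272 (x ≈ 0.463–0.503, z ≈ 0.100). The groove is a darker square near pixel (354, 262). The adaptor (284, 292) and the attenuator (359, 289) stand in front of the edge. The depth data puts the edge from y = 0.194 to -0.307 and the groove at y ≈ -0.098, which agrees with the given sizes. I'll approach above the left end with the jaws shut.

>>> apply_moves(
  jaw=[-1, -1, -1, -1, -1, -1, -1, -1, -1, -1],
  travel=[
    [0.4215, -0.4225, 0],
    [0.4215, -0.4225, 0],
    [0.4215, -0.4225, 0],
    [0.4215, -0.4225, 0],
    [0.4215, -0.4225, 0],
    [0.4215, -0.4225, 0],
    [0.4215, -0.4225, -0.05],
    [0.4215, -0.4225, -0.135],
    [0.4215, -0.4225, -0.135],
    [0.4215, -0.4225, -0.135],
  ],
  yaw=[0.0511, 0.0511, 0.0511, 0.0511, 0.0511, 0.0511, 0.0511, 0.0511, 0.0511, 0.0511],
  squeeze=20,
)

```text
time: 1.65
tcp_pos: [0.4827, 0.1796, 0.1287]
ee_rot: [0.0, 1.0, -0.0, 0.0]
wrist_force: [-0.1, 0.6, 0.5]
gripper_width: 0.0003
gripper_force: 0.0
```

Run:
```python
from h import *
o=telemetry.get_obs();print(o["tcp_pos"].round(4) if hasattr(o["tcp_pos"],'round') else o["tcp_pos"],o["wrist_force"])
c=cams.calibration("wrist"); im,d=cams.capture("wrist"); cv2.imwrite("pics/w1.png",im[:,:,::-1])
v,u=np.mgrid[0:480,0:640].astype(float); a=(u-c["cx"])/c["fx"]; b=(v-c["cy"])/c["fy"]; t=np.hypot(a,b)+1e-9
k=np.tan(t)/t; P=world(c,np.stack([a*k*d,-b*k*d,-d],-1).reshape(-1,3)).reshape(480,640,3)
ok=(d>0)&(t<1.3)
m=ok&(abs(P[...,2]-.1)<.004)&(abs(P[...,0]-.483)<.04)
for y0 in np.arange(-.15,.2,.03):
    q=P[m&(abs(P[...,1]-y0)<.008)]
    if len(q)>10: print(round(y0,3),len(q),np.percentile(q[:,0],[1,99]).round(4),np.median(q[:,2]).round(4))
q=P[m]; print("y",np.percentile(q[:,1],[.5,99.5]))
```

```text
[0.4827 0.1796 0.1287] [-0.07451812  0.60275168  0.4533012 ]
-0.03 694 [0.4629 0.5037] 0.101
0.0 1015 [0.4629 0.5035] 0.1011
0.03 1268 [0.4631 0.5037] 0.1011
0.06 1542 [0.4633 0.5038] 0.101
0.09 1848 [0.4633 0.5038] 0.1011
0.12 2142 [0.4633 0.5039] 0.1011
0.15 2343 [0.4635 0.5041] 0.1012
0.18 1502 [0.4636 0.4873] 0.1011
y [-0.03671709  0.19416987]
```

View pics/w1.png

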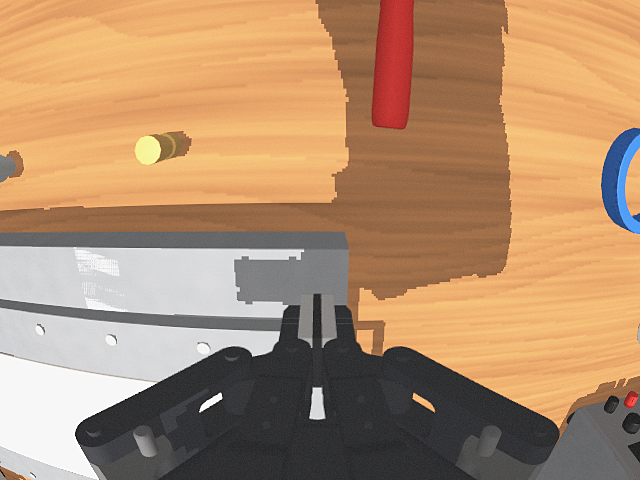

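The fingertip (318, 300) sits over the left end of the edge, and the edge's middle line is at x ≈ 0.4835. Next I'll lower it gently onto the edge.

>>> apply_moves(
  jaw=[-1, -1, -1, -1, -1, -1, -1],
  travel=[
    [0, 0, -0.02],
    [0, 0, -0.03],
    [0, 0, -0.034],
    [0, 0, -0.036],
    [0, 0, -0.038],
    [0, 0, -0.038],
    [0, 0, -0.038],
  ],
  yaw=[0, 0, 0, 0, 0, 0, 0],
)

```text
time: 2.4
tcp_pos: [0.4818, 0.1815, 0.1019]
ee_rot: [-0.0, 1.0, 0.0, 0.0]
wrist_force: [-0.3, 0.7, 0.1]
gripper_width: -0.0004
gripper_force: 0.0
```

>>> apply_moves(
  jaw=[-1, -1, -1],
  travel=[
    [0, 0, -0.001],
    [0, 0, -0.002],
    [0, 0, -0.002],
  ],
  yaw=[0, 0, 0],
)

```text
time: 2.7
tcp_pos: [0.4817, 0.1813, 0.1]
ee_rot: [-0.0, 1.0, 0.0, 0.0]
wrist_force: [0.2, -0.2, -0.3]
gripper_width: -0.0001
gripper_force: 0.3
```

>>> apply_moves(
  jaw=[-1, -1],
  travel=[
    [0, 0, -0.0007],
    [0, 0, -0.0007],
  ],
  yaw=[0, 0],
)

```text
time: 2.9
tcp_pos: [0.4817, 0.1814, 0.1]
ee_rot: [-0.0, 1.0, 0.0, 0.0]
wrist_force: [-3.7, -0.2, 10.5]
gripper_width: -0.0
gripper_force: 5.0
```

>>> apply_moves(
  jaw=[-1, -1, -1, -1, -1, -1, -1, -1, -1, -1],
  travel=[
    [0, -0.007, -0.0003],
    [0, -0.014, -0.0003],
    [0, -0.021, -0.0003],
    [0, -0.028, -0.0003],
    [0, -0.035, -0.0003],
    [0, -0.042, -0.0003],
    [0, -0.049, -0.0003],
    [0, -0.056, -0.0003],
    [0, -0.063, -0.0003],
    [0, -0.07, -0.0003],
  ],
  yaw=[0, 0, 0, 0, 0, 0, 0, 0, 0, 0],
)

```text
time: 3.9
tcp_pos: [0.4824, 0.1295, 0.1]
ee_rot: [-0.0, 1.0, 0.001, 0.001]
wrist_force: [0.4, 7.1, 9.6]
gripper_width: -0.0002
gripper_force: 4.4
```

>>> apply_moves(
  jaw=[-1, -1, -1, -1, -1, -1, -1, -1, -1, -1],
  travel=[
    [0, -0.009, 0],
    [0, -0.018, 0],
    [0, -0.027, 0],
    [0, -0.036, 0],
    [0, -0.045, 0],
    [0, -0.054, 0],
    [0, -0.063, 0],
    [0, -0.072, 0],
    [0, -0.081, 0],
    [0, -0.09, 0],
  ],
  yaw=[0, 0, 0, 0, 0, 0, 0, 0, 0, 0],
)

```text
time: 4.9
tcp_pos: [0.4824, 0.062, 0.1]
ee_rot: [-0.0, 1.0, 0.001, 0.001]
wrist_force: [0.4, 7.6, 9.7]
gripper_width: -0.0001
gripper_force: 4.9
```

>>> apply_moves(
  jaw=[-1, -1, -1, -1, -1, -1, -1, -1, -1, -1],
  travel=[
    [0, -0.009, 0],
    [0, -0.018, 0],
    [0, -0.027, 0],
    [0, -0.036, 0],
    [0, -0.045, 0],
    [0, -0.054, 0],
    [0, -0.063, 0],
    [0, -0.072, 0],
    [0, -0.081, 0],
    [0, -0.09, 0],
  ],
  yaw=[0, 0, 0, 0, 0, 0, 0, 0, 0, 0],
)

```text
time: 5.9
tcp_pos: [0.4824, -0.0056, 0.1]
ee_rot: [-0.0, 1.0, 0.001, 0.001]
wrist_force: [0.8, 7.6, 11.4]
gripper_width: 0.0005
gripper_force: 5.7
```

>>> apply_moves(
  jaw=[-1, -1, -1, -1, -1, -1, -1, -1, -1, -1],
  travel=[
    [0, -0.009, 0],
    [0, -0.018, 0],
    [0, -0.027, 0],
    [0, -0.036, 0],
    [0, -0.045, 0],
    [0, -0.054, 0],
    [0, -0.063, 0],
    [0, -0.072, 0],
    [0, -0.081, 0],
    [0, -0.09, 0],
  ],
  yaw=[0, 0, 0, 0, 0, 0, 0, 0, 0, 0],
)

```text
time: 6.9
tcp_pos: [0.4823, -0.0731, 0.1]
ee_rot: [-0.0, 1.0, 0.001, 0.001]
wrist_force: [0.5, 8.3, 12.0]
gripper_width: -0.0005
gripper_force: 5.8
```

>>> apply_moves(
  jaw=[-1, -1, -1, -1],
  travel=[
    [0, -0.003, 0],
    [0, -0.006, 0],
    [0, -0.009, 0],
    [0, -0.012, 0],
  ],
  yaw=[0, 0, 0, 0],
)

```text
time: 7.3
tcp_pos: [0.4822, -0.0822, 0.0999]
ee_rot: [-0.0, 1.0, 0.001, 0.001]
wrist_force: [1.3, 3.7, 6.3]
gripper_width: -0.0
gripper_force: 3.0
```

>>> apply_moves(
  jaw=[-1, -1, -1],
  travel=[
    [0, -0.002, -0.0004],
    [0, -0.004, -0.0004],
    [0, -0.006, -0.0004],
  ],
  yaw=[0, 0, 0],
)

```text
time: 7.6
tcp_pos: [0.4816, -0.0873, 0.0989]
ee_rot: [-0.0, 1.0, -0.0, -0.0]
wrist_force: [0.2, -0.3, -0.2]
gripper_width: -0.0003
gripper_force: 0.0
```

>>> apply_moves(
  jaw=[-1, -1, -1],
  travel=[
    [0, -0.002, 0],
    [0, -0.004, 0],
    [0, -0.006, 0],
  ],
  yaw=[0, 0, 0],
)

```text
time: 7.9
tcp_pos: [0.4817, -0.0918, 0.0989]
ee_rot: [-0.0, 1.0, 0.0, -0.0]
wrist_force: [-0.2, 0.4, -0.9]
gripper_width: 0.0005
gripper_force: 0.0
```

The force vanished and the tip sank below 0.100, so it has dropped into the groove. I'll centre it and lower it onto the tab.

>>> apply_moves(
  jaw=[-1, -1, -1, -1, -1],
  travel=[
    [0, -0.003, -0.001],
    [0, -0.007, -0.004],
    [0, -0.007, -0.008],
    [0, -0.007, -0.011],
    [0, -0.007, -0.011],
  ],
  yaw=[0, 0, 0, 0, 0],
)

```text
time: 8.4
tcp_pos: [0.4816, -0.0969, 0.0905]
ee_rot: [-0.0, 1.0, -0.0, -0.0]
wrist_force: [-0.0, 0.0, -0.5]
gripper_width: -0.0001
gripper_force: 0.2
```

>>> apply_moves(
  jaw=[-1, -1, -1, -1, -1, -1],
  travel=[
    [0, 0, -0.002],
    [0, 0, -0.004],
    [0, 0, -0.006],
    [0, 0, -0.007],
    [0, 0, -0.007],
    [0, 0, -0.007],
  ],
  yaw=[0, 0, 0, 0, 0, 0],
)

```text
time: 9.0
tcp_pos: [0.4816, -0.0969, 0.0856]
ee_rot: [-0.0, 1.0, -0.0, -0.0]
wrist_force: [-1.3, -0.8, 4.8]
gripper_width: -0.0003
gripper_force: 2.5
```

>>> apply_moves(
  jaw=[-1, -1, -1, -1],
  travel=[
    [0, 0, -0.001],
    [0, 0, -0.0015],
    [0, 0, -0.0015],
    [0, 0, -0.0015],
  ],
  yaw=[0, 0, 0, 0],
)

```text
time: 9.4
tcp_pos: [0.4816, -0.0969, 0.0844]
ee_rot: [-0.0, 1.0, -0.0, -0.0]
wrist_force: [-2.1, -1.4, 6.1]
gripper_width: -0.0001
gripper_force: 2.8
```

>>> apply_moves(
  jaw=[-1, -1, -1, -1, -1, -1, -1, -1, -1],
  travel=[
    [0, 0, 0.01],
    [0, 0, 0.03],
    [-0.03, 0, 0.035],
    [-0.08, 0, 0.04],
    [-0.14, 0, 0.08],
    [-0.18, 0, 0.12],
    [-0.2, 0, 0.16],
    [-0.2, 0, 0.2],
    [-0.2, 0, 0.2],
  ],
  yaw=[0, 0, 0, 0, 0, 0, 0, 0, 0],
)

```text
time: 10.3
tcp_pos: [0.3325, -0.0975, 0.2378]
ee_rot: [0.0, 1.0, -0.001, 0.003]
wrist_force: [1.4, -1.0, -1.5]
gripper_width: -0.0
gripper_force: 0.0
```

>>> apply_moves(
  jaw=[-1, -1, -1, -1, -1, -1, -1, -1, -1, -1],
  travel=[
    [0, 0, 0],
    [0, 0, 0],
    [0, 0, 0],
    [0, 0, 0],
    [0, 0, 0],
    [0, 0, 0],
    [0, 0, 0],
    [0, 0, 0],
    [0, 0, 0],
    [0, 0, 0],
  ],
  yaw=[0, 0, 0, 0, 0, 0, 0, 0, 0, 0],
)

```text
time: 11.3
tcp_pos: [0.3317, -0.0969, 0.2344]
ee_rot: [-0.0, 1.0, -0.0, 0.0]
wrist_force: [0.3, 0.3, -0.6]
gripper_width: 0.0
gripper_force: 0.0
```

>>> apply_moves(
  jaw=[-1, -1, -1, -1, -1, -1, -1, -1, -1, -1],
  travel=[
    [0, 0, 0],
    [0, 0, 0],
    [0, 0, 0],
    [0, 0, 0],
    [0, 0, 0],
    [0, 0, 0],
    [0, 0, 0],
    [0, 0, 0],
    [0, 0, 0],
    [0, 0, 0],
  ],
  yaw=[0, 0, 0, 0, 0, 0, 0, 0, 0, 0],
)

```text
time: 12.3
tcp_pos: [0.3317, -0.0969, 0.2343]
ee_rot: [-0.0, 1.0, 0.0, -0.0]
wrist_force: [-0.2, 0.2, -0.1]
gripper_width: 0.0004
gripper_force: 0.0
```

Run:
```python
from h import *
o=telemetry.get_obs();print(o["time"],o["tcp_pos"],o["wrist_force"])
im,d=cams.capture("scene"); c=cams.calibration("scene"); cv2.imwrite("pics/s2.png",im[:,:,::-1]); P=cloud("scene",c,d)
m=(d>0)&(abs(P[...,1]+.057)<.24)&(P[...,0]>.5)&(P[...,0]<.53); print(np.percentile(P[m][:,2],[50,90,97]))
```

```text
12.3 [ 0.33167467 -0.09690225  0.23434179] [-0.18442306  0.19866081 -0.10141528]Traceback (most recent call last):
  File "<stdin>", line 4, in <module>
    return _quantile_unchecked(
        a, q, axis, out, overwrite_input, method, keepdims, weights)
    return _ureduce(a,
                    func=_quantile_ureduce_func,
    ...<5 lines>...
                    overwrite_input=overwrite_input,
                    method=method)
    r = func(a, **kwargs)
    result = _quantile(arr,
                       quantiles=q,
    ...<2 lines>...
                       out=out,
                       weights=wgt)
    slices_having_nans = np.isnan(arr[-1, ...])
                                  ~~~^^^^^^^^^
IndexError: index -1 is out of bounds for axis 0 with size 0
```

View pics/s2.png

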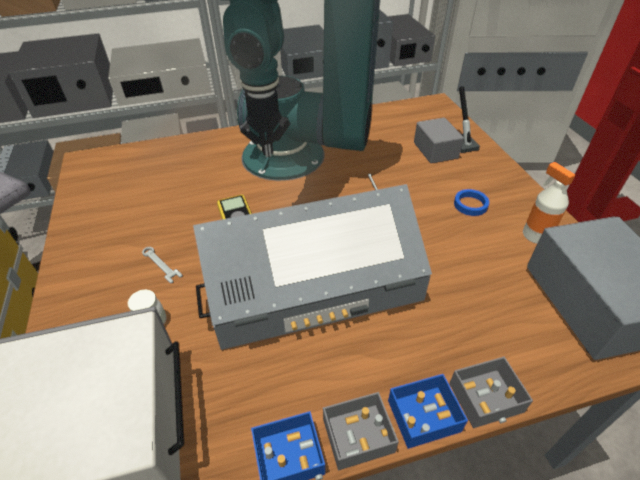

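The lid's top at (310, 245) is tilted up and hides the edge. The arm stands clear. I'll wait for the lid to settle, then check its height.

>>> apply_moves(
  jaw=[-1, -1, -1, -1, -1, -1, -1, -1, -1, -1],
  travel=[
    [0, 0, 0],
    [0, 0, 0],
    [0, 0, 0],
    [0, 0, 0],
    [0, 0, 0],
    [0, 0, 0],
    [0, 0, 0],
    [0, 0, 0],
    [0, 0, 0],
    [0, 0, 0],
  ],
  yaw=[0, 0, 0, 0, 0, 0, 0, 0, 0, 0],
)

```text
time: 13.35
tcp_pos: [0.3317, -0.0969, 0.2344]
ee_rot: [-0.0, 1.0, -0.0, 0.0]
wrist_force: [-1.4, -0.5, 1.1]
gripper_width: -0.0001
gripper_force: 0.0
```

Run:
```python
from h import *
im,d=cams.capture("top"); c=cams.calibration("top"); cv2.imwrite("pics/t2.png",im[:,:,::-1]); P=cloud("top",c,d)
for x in (.53,.55,.6,.7):
    m=(d>0)&(abs(P[...,1]-.1)<.05)&(abs(P[...,0]-x)<.006); print(x,m.sum(),np.median(P[m][:,2]) if m.any() else 0)
for n in ("adaptor","attenuator"): print(n,[(round(f["conf"],2),world(c,f["location"]).round(3)) for f in finder.spot_in("top",n)[:2]])
```

```text
0.53 412 0.18949984656602226
0.55 260 0.23051746688097186
0.6 233 0.19889405121343007
0.7 201 0.12838683469779655
adaptor []
attenuator [(0.4, array([ 0.413, -0.111,  0.041]))]
```

View pics/t2.png

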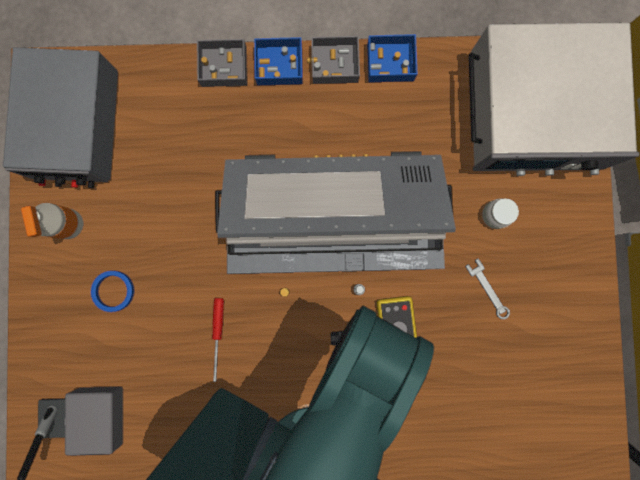

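The lid stands fully open: its front edge is at z ≈ 0.23 and it slopes at about 0.6 rad. The adaptor (284, 292), attenuator (359, 289) and the other things are where they were, as far as the arm leaves them in view.

```bash
python3 -c "
from h import *
print(job.hand_in())"
```

```text
the job is handed in; nothing more can be done
None
```

The job is handed in: the fingertip ran along the edge from the left end, dropped into the groove and pressed the tab, and the lid now stands fully open with the arm clear and nothing else visibly moved.

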